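Top up the photometer's sprung cuvette feeder

ROBOT

A 6-joint arm with a two-finger parallel gripper is mounted at the origin on the work surface. World frame = base frame: x ahead of the robot, y to its left, z up, the work surface at z = 0. Lengths are in mm, angles in rad, forces in N, time in s.
With the tool pointing down it reaches from about 275 to 850 mm from the base axis. Payload 5.2 kg.
Tool frame: the origin (TCP) lies on the mounting face of the last link; the fingertips stand 173 mm ahead of it and the grasp point (between the pads) lies 155 mm ahead of it; z points along the fingers, y is the line along which they close (so a half turn about z gives the same grasp; the last joint's range is limited). The gripper opens to 85 mm and grips with 20 to 120 N. Pads are 22 mm wide; open, the fingers measure 114 mm over their backs; the gripper's body (76 mm by 85 mm) begins 54 mm behind the grasp point. The pads swing forward as they close: fully open they stand 13 mm farther back than shut.
Start: joints at [1.098, 0.259, 1.535, -0, 1.348, -0.203], TCP at [146.574, 530.115, 404.71] pointing down, gripper open.
Joint ranges: [-3.14, 3.14], [-0.91, 2.08], [0.19, 2.58], [-1.22, 4.36], [0.22, 2.71], [-3.12, 3.12]. Speed limits (rad/s): [2.57, 2.57, 3.14, 3.14, 3.14, 3.14].

INTERFACE

Orientations are given as a unit quaternion [x, y, z, w].
In Python, from plant import manip gives the robot as it stands. Calls block until the motion is done:
- manip.reach(position, orientation): joint-space move of the TCP to a pose.
- manip.move_l(position, ori=None, v=150, contact_N=None): straight line of the TCP; ori=None keeps the orientation; v is the mean speed in mm/s. With contact_N (N) it stops when the force on the tool has changed by that much, and returns True; else False.
- manip.movej(angles): joint-space move.
- manip.grip(opening): finger opening in mm; the grip force is fixed at half the most; returns when the fingers have stopped.
- manip.sleep(seconds).
- manip.ik(position, orientation): joint angles nearest the present ones, or None.
- manip.get_image(name): name is "scene" or "top" or "wrist"; returns a dict with "frame" (420x560x3 uint8, red, green, blue), "K" (3x3 intrinsics, pixels), "k1" (the pictures are not rectified: a ray, as slopes to the right and down, at radius r is drawn at 1 + k1 r^2 times it, then the intrinsics apply), "world_from_camera" (4x4, takes a point from camera to world coordinates). Camera axes: x right, y down, z forward; pixel columns grow to the right and rows downward; lengths in mm; the calibration is good to about 2 mm. A picture is of the moment at which its call begins. There is no depth.
A pose or a line that the arm cannot do raises manip.MotionError and nothing moves.
- manip.job_done(): hands the job in; it is judged then, once.
Trained networks look in the newest picture that a camera, given by its name, has taken for a name from the list of things; names that differ only in an ending like _2 or _b are one class to them, and where a whole thing is asked for, a point or a joint stands for the part that bears it (a point fixed in the world has none). Each returns a list of dicts, best first, with "conf" (0 to 1); they miss things now and then, are a little off and sometimes report something else, mostly with a low value. They report only what shows in the picture. A call takes as long as a camera call.
- manip.recognise(thing, camera): "rect" ([centre column, centre row, width, height] in pixels, round what is visible of it).
- manip.regions_of(thing, camera): "mask" (420x560 bool, what is visible of it) and "rect" ([centre column, centre row, width, height] in pixels, round what is visible of it).
Readings, each from a call of its own:
- manip.read_time(): time.
- manip.read_qpos(): joint angles.
- manip.read_joint_velocities(): joint speeds.
- manip.read_joint_efforts(): joint torques, N m.
- manip.read_tool_pos(): TCP position.
- manip.read_tool_rot(): TCP orientation.
- manip.read_wrist_force(): force on the tool from outside, world axes, zero at the start.
- manip.read_ft_torque(): the same for the moment, N m.
- manip.read_finger_gap(): finger opening in mm.
- manip.read_finger_force(): force on a finger pad.
Only numpy, scipy, OpenCV 4.12 (cv2) and the standard library are available. Lean on these libraries where they do the work, as an engineer would, in place of code of your own. Each camera call takes 0.05 s, during which the arm holds its last target. There are 200 camera calls.

TASK

Top up the photometer's cuvette feeder: take the two capped cuvettes lying loose on the bench and press them, one after the other, flat down into the spring-loaded column on top of the cuvette already there, with their caps to the same side as its cap, each until the catches at both ends snap over it and hold it down. Then slide the compartment cover fully shut, and leave everything else on the bench as it is.

Things in the scene. Friction and masses are not known exactly. Their poses are not given: they have to be found in the camera images.
- deck (a point): Photometer: grey bench instrument with a sloping blue front towards the robot, 245 mm deep (x), 270 mm wide (y), deck 135 mm high, fixed to the bench. Its deck has an open black compartment, 110 mm along x, 90 along y, 45 deep; the feeder column stands in its middle. This point: centre of the compartment at deck height. Axes: x from front to back, y to the side where the cover parks, z up.
- seat (a point): Feeder column: point on its axis at the underside of the catches, 17 mm below the deck, where the top face of a latched cuvette comes. Axes as the deck's. Cuvettes lie in it flat, one on another, lengthwise along y (inside 14.2 x 47.4 mm), caps at +y. Only the ends are walled; over the middle 34 mm the sides are open down to the compartment floor, 28 mm below, with 43 mm free on either side.
- mouth (a point): Mouth of the column: point on its axis 8 mm above the catches' underside. Between 8 and 16 mm above the catches the walls flare out to 26 mm wide (x). A cuvette laid in the mouth rests with its underside near this point on the two catches' ramps and centres itself lengthwise if within 4 mm. Axes as the deck's.
- catch_l (a joint): Sprung steel catch over the column's +y end, m: 0 is sprung in, jutting 4 mm over the cuvette's end, and it is pushed outward up to 0.0052. Its top is a 54 degree ramp, from 2.5 to 13.5 mm above its flat underside; a cuvette pressed down pushes it out, and it springs back over the cuvette's top.
- catch_r (a joint): The same catch at the -y end. To latch, a cuvette lying in the mouth is pressed down about 25 mm, until its top face is some 3 to 7 mm below the catches' underside; let go, it rises against them.
- follower (a joint): Sprung platform under the cuvettes, slides down, m: about 0 with one cuvette latched, 0.0125 with two, 0.025 with three, stop at 0.040. Its spring pushes up with 5 N at 0 and 2.75 N more for each further cuvette; getting past the catches adds several N, so pressing takes some 8 to 15 N.
- cuvette_a_mid (a point): Capped square cuvette of frosted white plastic, 12.5 x 12.5 mm, 45 mm long over all, 12 g: a 35 mm white body, a narrow neck, and at one end a grey square cap as wide as the body (the last 8.5 mm). This point is its centre. Axes: y along its length towards the cap, z up. Starts loose on the bench, lying flat; to be loaded (either first).
- cuvette_b_mid (a point): Capped square cuvette of frosted white plastic, 12.5 x 12.5 mm, 45 mm long over all, 12 g: a 35 mm white body, a narrow neck, and at one end a grey square cap as wide as the body (the last 8.5 mm). This point is its centre. Axes: y along its length towards the cap, z up. Starts loose on the bench, lying flat; to be loaded.
- cuvette_in_mid (a point): Capped square cuvette of frosted white plastic, 12.5 x 12.5 mm, 45 mm long over all, 12 g: a 35 mm white body, a narrow neck, and at one end a grey square cap as wide as the body (the last 8.5 mm). This point is its centre. Axes: y along its length towards the cap, z up. Already latched in the column, cap to +y; it is pushed down by the others.
- cuvette_a_cap (a point): Middle of the end face of the first loose cuvette's cap, 22.5 mm from its centre.
- cuvette_b_cap (a point): Middle of the end face of the second loose cuvette's cap, 22.5 mm from its centre.
- cuvette_in_cap (a point): Middle of the end face of the cap of the cuvette already in the column.
- cover (a joint): Sliding cover of the compartment, a flat grey plate (119 x 98 mm, top 5 mm above the deck) in rails on the deck, sliding along the deck's y, m. 0 is fully shut, centred over the compartment, against its stop; it starts open, at about 0.1 towards +y. It stays where it is left; sliding it takes about 2 N.
- cover_rib (a point): Middle of the black grip rib on top of the cover: 50 mm along the deck's x, 10 mm thick along y, 14 mm high (this point is 12 mm above the deck, the rib's top is 19 mm above the deck). Fully shut, it is straight above the feeder column. Axes as the deck's.
- timer: Bystander: flat white digital timer, 58 x 58 x 12 mm, lying among the cuvettes. Origin under its centre.
- marker: Bystander: white marker pen with black cap, 139 mm long along y, 12 mm thick, lying on the bench. Origin under its middle.
- bottle: Bystander: amber reagent bottle, 60 mm across, 125 mm high. Origin under its centre.
- beaker: Bystander: glass beaker, 64 mm across, 75 mm high. Origin under its centre.
- tube_rack: Bystander: grey microtube rack, 62 x 130 mm (long along y), 44 mm high with its tubes. Origin under its centre.
- pipette: Bystander: pipette lying on the bench, about 245 mm long along y, 30 mm high. Origin under it.

How it is judged:
By the outcome, as a careful person would: the job done as asked, in the order asked, and still so for the second after the job is handed in, with the robot touching nothing.
It also fails if it takes over 72 s, if anything falls off the work surface, if the arm or the gripper's body presses on something with over 40 N, if the wrist force passes 120 N, or if a joint passes its speed limit or range.

## Working session

There is one attempt and no reset: what is moved stays moved. The work goes in short steps, each a Python script; the robot and the scene stay as the last script left them, time stands still between calls to the robot, and variables do not carry over. Pictures are saved under pics/ and viewed, at most 10 in all, crops included, and the job is handed in when it is done.

```bash
ls; mkdir -p pics; cat > h.py <<'E'
import numpy as np, cv2
from plant import manip
def shot(cam,fn=None):
    d=manip.get_image(cam)
    if fn: cv2.imwrite('pics/'+fn,d['frame'][:,:,::-1])
    return d
def ray(d,u,v):
    K=np.array(d['K']);x=(u-K[0,2])/K[0,0];y=(v-K[1,2])/K[1,1]
    k=d['k1'];rd=np.hypot(x,y);r=rd
    for _ in range(20): r=rd/(1+k*r*r)
    s=r/rd if rd>0 else 1
    T=np.array(d['world_from_camera']);return T[:3,3],T[:3,:3]@np.array([x*s,y*s,1])
def at_z(d,u,v,z):
    o,r=ray(d,u,v);return o+r*(z-o[2])/r[2]
def proj(d,p):
    T=np.array(d['world_from_camera']);c=T[:3,:3].T@(np.array(p)-T[:3,3]);x,y=c[:2]/c[2]
    f=1+d['k1']*(x*x+y*y);K=np.array(d['K']);return np.array([K[0,0]*x*f+K[0,2],K[1,1]*y*f+K[1,2]])
def maskpose(d,m,z):
    "min area rect of mask mapped to plane z: centre, long side, short side, angle of the long axis"
    c=max(cv2.findContours(m.astype(np.uint8),0,2)[0],key=cv2.contourArea)[:,0]
    P=np.array([at_z(d,u,v,z)[:2] for u,v in c],np.float32)
    (cx,cy),(w,h),a=cv2.minAreaRect(P)
    if w<h: w,h,a=h,w,a+90
    return cx,cy,w,h,a
E
python3 - <<'E'
from h import *
for cam in ['top','scene']:
    d=shot(cam,cam+'0.png'); T=np.array(d['world_from_camera']); print(cam,T.round(3).tolist(),d['K'][0][0],d['k1'])
    for t in ['cuvette_a_mid','cuvette_in_mid','deck','cover','cover_rib','timer','catch_l']:
        for r in manip.regions_of(t,cam)[:4]:
            print(t,round(r['conf'],2),np.round(r['rect'],1), np.round(maskpose(d,r['mask'],12.5 if 'cuv' in t else 135),1))
E
```

```text
pics
top [[0.026, -0.998, 0.061, 489.501], [-1.0, -0.025, 0.015, 41.348], [-0.013, -0.062, -0.998, 1422.849], [0.0, 0.0, 0.0, 1.0]] 472.03389554630195 -0.11921228782856146
cuvette_in_mid 0.4 [345.8 203.4  12.5   5.4] [ 615.2 -158.7   36.2   13.3  100.9]
deck 0.76 [329.3 220.2 107.  103.9] [551.3 -95.  271.5 238.3 100.9]
deck 0.18 [120.  203.4  30.8  17.9] [579.2 493.3  80.9  58.7  91.2]
cover 0.91 [316.5 206.8  44.3  48.2] [587.4 -54.9 121.6  99.7  11.5]
cover_rib 0.63 [314.5 205.9  40.7  46.7] [587.8 -54.3 119.8  97.5  10.9]
timer 0.71 [217.2 256.8  21.   21. ] [443.6 207.   51.7  50.3 102.9]
scene [[0.265, 0.698, -0.665, 1794.125], [0.964, -0.18, 0.196, -317.779], [0.017, -0.693, -0.721, 1474.433], [0.0, 0.0, 0.0, 1.0]] 524.3295160749774 -0.19544446566417126
cuvette_a_mid 0.54 [335.8 223.2   9.2   6.4] [594.2 278.5  33.   13.2  40. ]
deck 0.73 [235.3 232.6  96.4  75.5] [629.9 -97.  295.9 283.6 100.6]
cover 0.81 [245.9 215.2  38.1  32.7] [587.4 -56.1 116.4  99.3  10.8]
cover 0.28 [224.9 229.8  11.6  11.3] [ 628.8 -147.9   29.8   22.4  100. ]
cover_rib 0.72 [247.2 215.4  40.1  30. ] [586.5 -56.7 120.8 101.7  11.2]
timer 0.45 [308.5 197.8  17.7  15.3] [558.  174.4  59.1  56.1  13.1]
catch_l 0.64 [235.7 231.4  96.9  79.8] [629.2 -96.4 296.7 283.6 101.1]
```

```bash
python3 - <<'E'
import cv2,numpy as np
a=cv2.imread('pics/top0.png');b=cv2.imread('pics/scene0.png')
A=cv2.resize(a[150:330,100:400],(800,480),interpolation=3);cv2.imwrite('pics/topc.png',A)
B=cv2.resize(b[130:310,150:450],(800,480),interpolation=3);cv2.imwrite('pics/scenec.png',B)
E
```

```text
(no output)
```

View pics/topc.png

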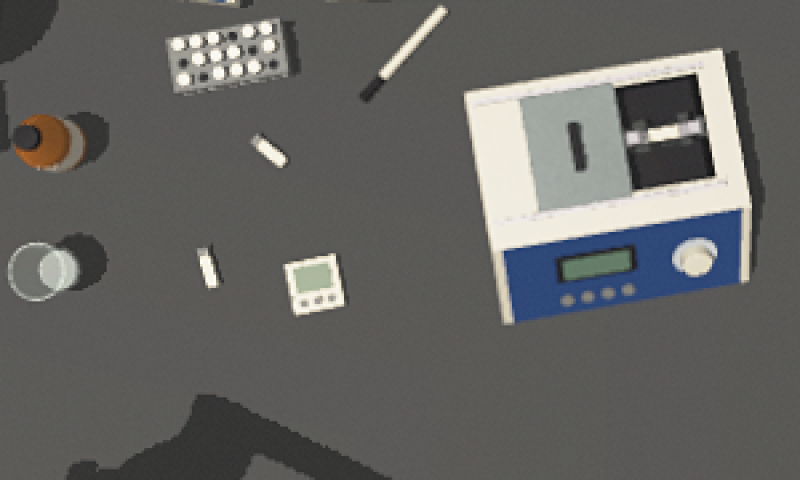

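View pics/scenec.png

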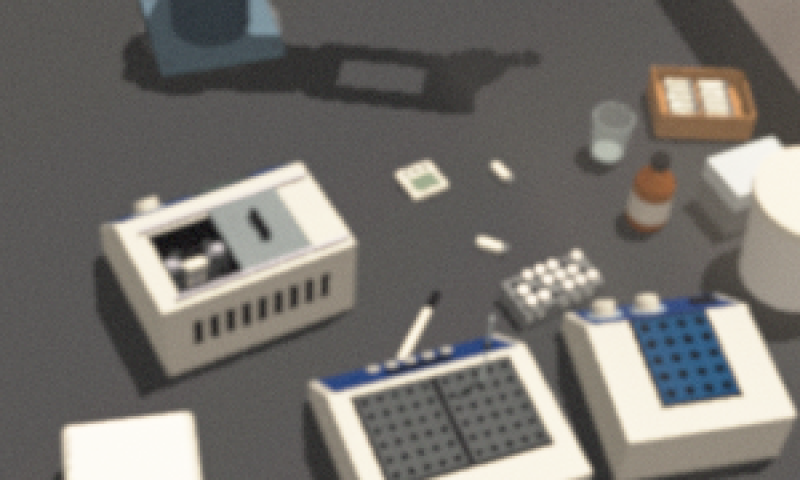

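The top picture (crop, 2.67×) shows the loose cuvettes at crop (270,150), cap to the upper left, and (208,268), cap up. The photometer is yawed about 11°, its compartment is open at (665,130), and the cover is parked to its left with the rib at (577,146). The scene picture agrees. Next I'll look from close by with the wrist camera.

```bash
cat >> h.py <<'E'
from scipy.spatial.transform import Rotation as Ro
def ori(xdir):
    "tool down, tool x along world angle xdir (deg)"
    a=np.radians(xdir);x=np.array([np.cos(a),np.sin(a),0]);z=np.array([0,0,-1.]);y=np.cross(z,x)
    return Ro.from_matrix(np.c_[x,y,z]).as_quat()
def look(target,xdir,H,TtC):
    "TCP position at height H so that the wrist camera's axis meets target"
    R=Ro.from_quat(ori(xdir)).as_matrix();c=R@TtC[:3,3];f=R@TtC[:3,:3]@[0,0,1]
    o=np.array([0,0,H])+c;s=(target[2]-o[2])/f[2];hit=o+f*s
    return [target[0]-hit[0],target[1]-hit[1],H]
E
python3 - <<'E'
from h import *
d=shot('wrist');T=np.eye(4);T[:3,:3]=Ro.from_quat(manip.read_tool_rot()).as_matrix();T[:3,3]=manip.read_tool_pos()
C=np.linalg.inv(T)@np.array(d['world_from_camera']);np.save('C.npy',C);print(C.round(3).tolist(),d['K'][0][0])
t=shot('top')
print(at_z(t,201.2,206.3,6),at_z(t,178,250.5,6))
for r in manip.regions_of('cuvette_a_mid','top')+manip.regions_of('cuvette_in_mid','top'): print(r['conf'],r['rect'],np.round(maskpose(t,r['mask'],12.5),1))
c1=at_z(t,201.2,206.3,6);c2=at_z(t,178,250.5,6);k=np.array([606,-153,118.])
for nm,p,angs in (('c1',c1,(52,232)),('c2',c2,(14,194)),('k',k,(101,281))):
    for a in angs:
        q=look(p,a,max(p[2],0)+330,C);s=manip.ik(q,ori(a));print(nm,a,np.round(q),None if s is None else np.round(s,2))
        s=manip.ik([p[0],p[1],p[2]+170],ori(a));print('  grasp',None if s is None else np.round(s,2))
E
```

```text
[[0.001, -0.947, -0.321, 82.981], [1.0, 0.001, 0.0, 0.021], [0.0, -0.321, 0.947, 31.647], [0.0, 0.0, 0.0, 1.0]] 334.6506944892594
[585.81164622 280.31991221   6.        ] [450.43805858 346.33971655   6.        ]
0.21 [329.4, 221.1, 107.3, 103.2] [ 556.7 -107.2  301.8  268.   101.1]
0.55 [116.2, 250.4, 25.7, 20.4] [443.1 536.1  79.1  61.7 109.9]
0.54 [346.4, 200.6, 11.2, 5.1] [ 615.3 -158.4   36.2   18.1   91.5]
c1 52 [597. 295. 336.] [ 0.29  0.51  1.33 -0.    1.3   0.95]
  grasp [ 0.27  0.65  1.52 -0.    0.97  0.94]
c1 232 [575. 266. 336.] [ 0.26  0.46  1.42 -0.    1.27 -2.22]
  grasp [ 0.27  0.65  1.52 -0.    0.97 -2.2 ]
c2 14 [468. 351. 336.] [ 0.45  0.37  1.55 -0.    1.22  1.78]
  grasp [ 0.46  0.54  1.74 -0.    0.86  1.79]
c2 194 [433. 342. 336.] [ 0.47  0.32  1.63 -0.    1.19 -1.35]
  grasp [ 0.46  0.54  1.74 -0.    0.86 -1.36]
k 101 [ 603. -135.  448.] [-0.4   0.36  1.29 -0.    1.49 -0.59]
  grasp [-0.43  0.48  1.5  -0.    1.16 -0.62]
k 281 [ 609. -171.  448.] [-0.45  0.39  1.25 -0.    1.51  2.5 ]
  grasp [-0.43  0.48  1.5  -0.    1.16  2.52]
```

```bash
python3 - <<'E'
from h import *
C=np.load('C.npy');t0=manip.read_time()
fr=[]
for nm,p,a in (('c2',[450.4,346.3,6],14),('c1',[585.8,280.3,6],52),('k',[606,-153,118.],101)):
    manip.reach(look(p,a,p[2]+265,C),ori(a)); 
    d=shot('wrist');fr.append(d['frame']);np.save(nm+'.npy',d,allow_pickle=True)
    for t in (['cuvette_a_mid','cuvette_a_cap'] if nm!='k' else ['cuvette_in_mid','cuvette_in_cap','catch_l','cover_rib','cover','deck']):
        for r in manip.regions_of(t,'wrist')[:3]:
            z=12.5 if nm!='k' else 118 if 'cuv' in t else 140
            print(nm,t,round(r['conf'],2),np.round(r['rect'],1), np.round(maskpose(d,r['mask'],z),1))
print(manip.read_time()-t0,manip.read_time())
cv2.imwrite('pics/w1.png',cv2.resize(np.vstack([np.hstack(fr[:2])]),(800,300),interpolation=3)[:,:,::-1])
cv2.imwrite('pics/w2.png',cv2.resize(fr[2],(800,600),interpolation=3)[:,:,::-1])
E
```

```text
c2 cuvette_a_mid 0.79 [422.3  35.9  55.4  71.4] [583.7 285.   45.4  16.4  51.7]
c2 cuvette_a_cap 0.98 [424.2  36.4  58.5  72.7] [583.5 284.8  45.1  17.2  52.2]
c1 cuvette_a_mid 0.58 [274.9 204.2  19.5  63.5] [586.7 284.9  47.2  11.8  52.4]
c1 cuvette_a_cap 0.93 [275.3 205.7  16.   63. ] [586.3 284.3  45.9  11.9  52.4]
c1 cuvette_a_cap 0.74 [487.2 261.  145.5  21.3] [689.9 147.  120.4  14.4 139.5]
k cuvette_in_mid 0.77 [278.  201.9  14.3  48.9] [ 606.3 -144.9   35.9   12.4  100.8]
k cuvette_in_mid 0.7 [279.2 242.8  17.7  31.8] [ 612.8 -175.8   25.7   12.2  100.8]
k cuvette_in_cap 0.77 [277.4 201.8  19.5  43. ] [ 605.6 -145.4   35.2   12.4  101.7]
k catch_l 0.74 [278.8 164.5  15.7  23. ] [ 600.3 -114.1   16.8   11.5  100.8]
k cover_rib 0.92 [279.1  72.2 216.3 144.5] [589.7 -62.1 118.8  81.4  11.5]
k cover 0.98 [279.8  73.5 213.9 143.9] [589.8 -62.6 119.1  82.5  11.5]
k deck 0.93 [234.8 151.8 342.7 301.8] [ 575.8 -123.3  199.5  197.6   10.7]
4.8583 5.8583
```

View pics/w1.png

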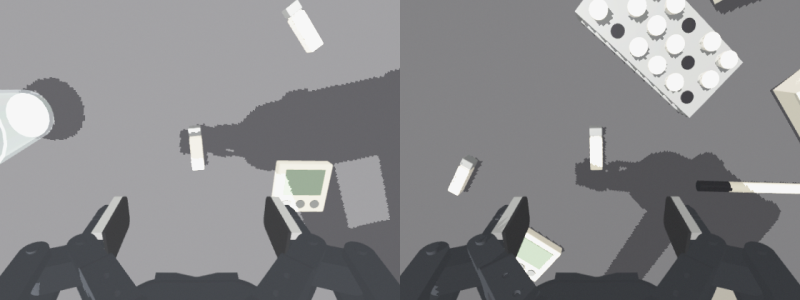

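View pics/w2.png

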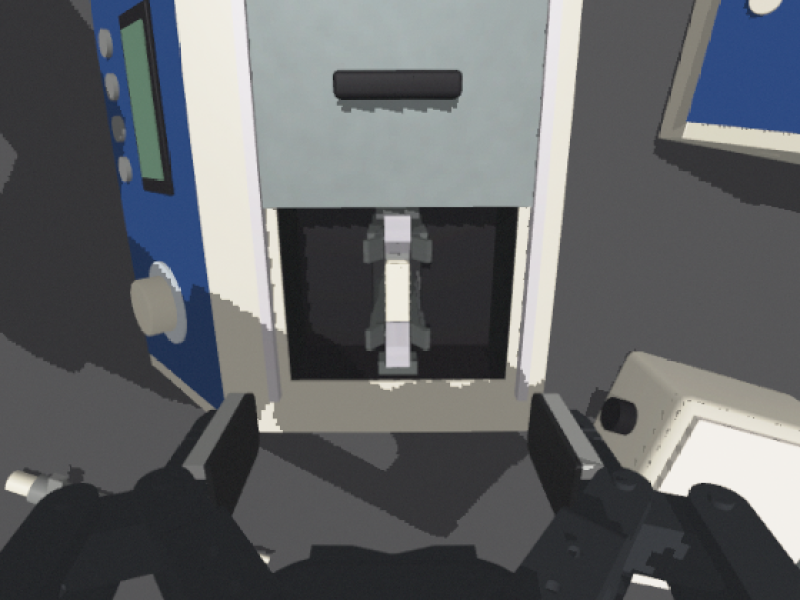

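w1: each cuvette stands at about (274,207) in its own 560-wide frame, cap up, that is along tool +x, so the yaws of 14° and 52° are right. w2: the column axis is at column 397 of 800, the catches at rows 240 and 345, the compartment's −y edge at row 380, the cover edge at row 208, and the rib at (397,84).

```bash
python3 - <<'E'
from h import *
d=np.load('k.npy',allow_pickle=True).item();s=.7
a=np.radians(11.3);ex=np.array([np.cos(a),np.sin(a)]);ey=np.array([-ex[1],ex[0]])
O=np.array([606,-153])
def P(n,u,v,z):
    p=at_z(d,u*s,v*s,z);q=p[:2]-O;print(n,p.round(1),'deck x,y',(q@ex).round(1),(q@ey).round(1))
print('cam',np.array(d['world_from_camera'])[:3,3].round())
P('-y edge',397,380,135);P('-y floorR',505,380,135);P('-y L',291,380,135);P('cover edge L',262,207,140);P('cover edge R',531,207,140)
P('ribL',334,84,154);P('ribR',462,84,154);P('cuv -y end vis',397,322,118);P('cap edge',397,262,118)
P('catch top +y out',397,213,131);P('catch -y out',397,367,131);P('flare +y',397,209,134);P('flare -y',397,375,134)
# yaw from the cover edge & rails
for (u1,v1,u2,v2,z) in ((262,207,531,207,140),(291,380,505,380,135),(334,71,462,71,154)):
    q=at_z(d,u2*s,v2*s,z)-at_z(d,u1*s,v1*s,z);print('yaw',np.degrees(np.arctan2(q[1],q[0])),np.hypot(q[0],q[1]))
for n in ('c1','c2'):
    d=np.load(n+'.npy',allow_pickle=True).item();f=d['frame'][160:245,235:310].astype(float)
    m=np.zeros((420,560),np.uint8)
    g=f.mean(2);print(n,np.percentile(g,[10,50,90]))
    m[160:245,235:310]=(g>np.percentile(g,50)+30)
    print(maskpose(d,m,12.5))
    cv2.imwrite('pics/%s_crop.png'%n,cv2.resize(d['frame'][160:245,235:310,::-1],None,fx=4,fy=4))
E
```

```text
cam [591. -75. 351.]
-y edge [ 615. -188.  135.] deck x,y 2.0 -36.1
-y floorR [ 668.8 -177.5  135. ] deck x,y 56.8 -36.3
-y L [ 562.2 -198.5  135. ] deck x,y -51.9 -36.0
cover edge L [ 539.6 -113.5  140. ] deck x,y -57.4 51.8
cover edge R [655.6 -90.7 140. ] deck x,y 60.9 51.4
ribL [564.7 -59.2 154. ] deck x,y -22.1 100.1
ribR [612.6 -49.8 154. ] deck x,y 26.7 100.0
cuv -y end vis [ 610.2 -163.5  118. ] deck x,y 2.1 -11.2
cap edge [ 603.9 -131.9  118. ] deck x,y 2.1 21.1
catch top +y out [ 598.7 -106.   131. ] deck x,y 2.0 47.5
catch -y out [ 614.  -182.8  131. ] deck x,y 2.0 -30.8
flare +y [ 598.2 -103.8  134. ] deck x,y 2.0 49.7
flare -y [ 614.5 -185.7  134. ] deck x,y 2.0 -33.7
yaw 11.11342309709592 118.28673192005668
yaw 11.115855600652031 108.69033211059588
yaw 11.118168455919234 48.44629764304385
c1 [ 83.         132.         246.33333333]
(585.7672729492188, 283.3945617675781, 43.76081085205078, 12.990833282470703, 52.448577880859375)
c2 [102.66666667 163.33333333 239.        ]
(448.3191833496094, 346.48358154296875, 36.81779098510742, 13.38125991821289, 20.472131729125977)
```

```bash
python3 - <<'E'
import cv2,numpy as np
cv2.imwrite('pics/cc.png',np.hstack([cv2.imread('pics/c1_crop.png'),cv2.imread('pics/c2_crop.png')]))
E
```

```text
(no output)
```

View pics/cc.png

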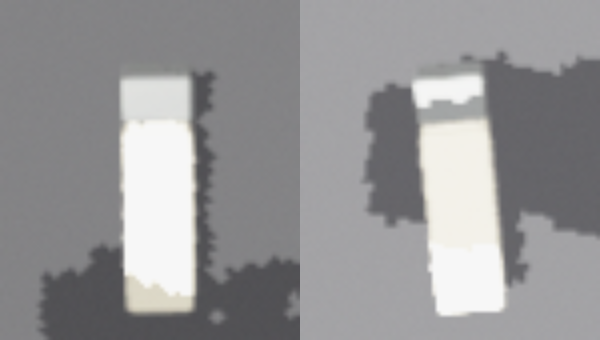

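The crop shows the top faces clearly: c1 runs from (121,76)–(190,76) to (127,312)–(194,312), and c2 from (113,80)–(183,74) to (137,315)–(205,310), with the caps up. I'll take the corners to the plane z = 12.5, then pick and place the first one.

```bash
cat >> h.py <<'E'
def cuv(n):
    d=np.load(n+'.npy',allow_pickle=True).item()
    px={'c1':[(121,76),(190,76),(127,312),(194,312)],'c2':[(113,80),(183,74),(137,315),(205,310)]}[n]
    Q=[at_z(d,235+(u-1.5)/4,160+(v-1.5)/4,12.5)[:2] for u,v in px]
    v=(Q[0]+Q[1]-Q[2]-Q[3])/2
    return np.mean(Q,0),np.degrees(np.arctan2(v[1],v[0])),np.linalg.norm(v),np.linalg.norm(Q[0]-Q[1])
A=11.1;a=np.radians(A);ex=np.array([np.cos(a),np.sin(a)]);ey=np.array([-ex[1],ex[0]])
COL=np.array([606.4,-144.6]);DQ=ori(A+90)
def dk(x,y,z):
    "TCP for the fingertips (173 ahead) at deck coordinates x,y, z above the deck"
    return [*(COL+x*ex+y*ey),135+z+173]
E
python3 - <<'E'
from h import *
for n in('c1','c2'): print(n,cuv(n))
c,ang,L,W=cuv('c1')
assert 42<L<48 and 11<W<14.5
q=ori(ang)
manip.grip(40)
manip.reach([*c,260],q)
manip.move_l([*c,175],v=120);print('z',manip.read_tool_pos())
manip.grip(0);print('gap',manip.read_finger_gap(),manip.read_finger_force())
manip.move_l([*c,300],v=250)
print('gap',manip.read_finger_gap(),manip.read_time())
E
```

```text
c1 (array([585.82939496, 283.19911131]), np.float64(53.10854141002308), np.float64(44.452423777438206), np.float64(11.95817167153688))
c2 (array([452.17406805, 347.5844165 ]), np.float64(19.42177174004701), np.float64(44.64394847711016), np.float64(12.212072345910919))
z [586.33777128 283.19912368 175.70062367]
gap 9.965365454212241 62.0681369304657
gap 10.492454469230374 9.9167
```

```bash
python3 - <<'E'
from h import *
d=shot('wrist');cv2.imwrite('pics/g1.png',cv2.resize(d['frame'][200:420,130:430],(600,440),interpolation=3)[:,:,::-1])
print(manip.read_finger_gap())
E
```

```text
10.116275121530677
```

View pics/g1.png

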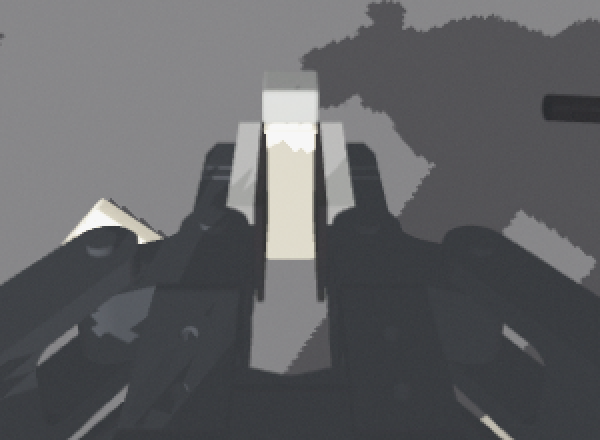

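The cuvette is held flat between the pads with the cap forward: cap edge at row 90 of the crop, body end at row 260. I'll measure the lengthwise offset in the hand and lay it in the mouth.

```bash
cat >> h.py <<'E'
def hand_off(d,v1,v2,zt=163.2):
    "tool x of the held cuvette's centre, from frame rows of the ends of its top face"
    C=np.load('C.npy');dd=dict(d);dd['world_from_camera']=C
    X=[at_z(dd,278.5,v,zt)[0] for v in(v1,v2)];return np.mean(X),X[0]-X[1]
def lay(off):
    x0=COL-off*ey
    manip.reach([*x0,370],DQ)
    manip.move_l([*x0,135+8+175.7],v=150)
    hit=manip.move_l([*x0,135-8.5+175.7],v=25,contact_N=4);p=manip.read_tool_pos()
    print('laid: contact',hit,'underside above deck',p[2]-175.7-135,manip.read_wrist_force())
    manip.grip(32);manip.move_l([*x0,400],v=200)
E
python3 - <<'E'
from h import *
d=shot('wrist');off,L=hand_off(d,245,330);print(off,L)
if 42<L<48:
    lay(off)
    manip.sleep(.1)
    p=look([*COL,126],A+90,400,np.load('C.npy'));manip.move_l(p,v=200)
    d=shot('wrist');cv2.imwrite('pics/m1.png',cv2.resize(d['frame'][100:310,140:420],(800,600),interpolation=3)[:,:,::-1])
print(manip.read_time())
E
```

```text
0.4796327022809024 44.331586640370844
laid: contact True underside above deck -8.844545685471758 [0.70804985 0.85121084 1.50718125]
14.15
```

View pics/m1.png

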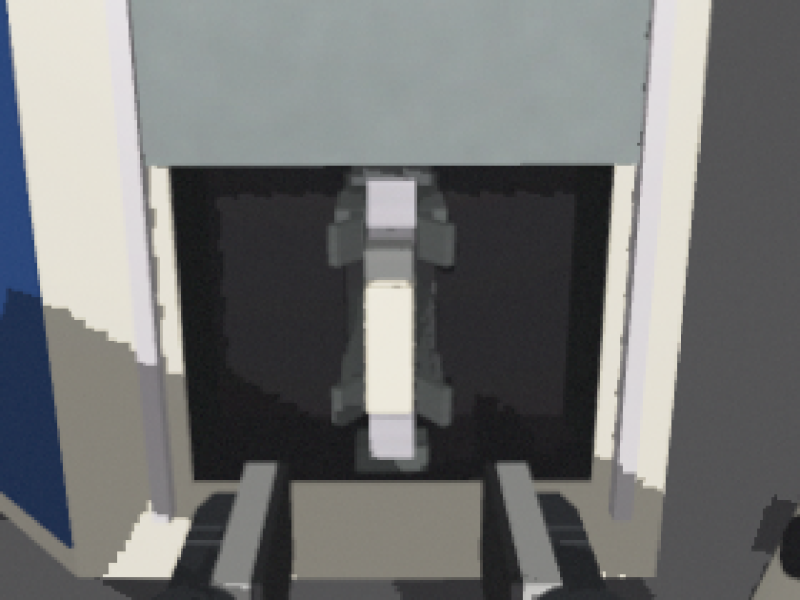

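m1: the cuvette lies flat in the mouth. The cap is grey at rows 245–283, the body white down to row 415, and both catches (rows 210 and 435) are still outside its ends. Now I'll press with closed fingertips.

```bash
cat >> h.py <<'E'
def press(depth=-22.5):
    manip.grip(0)
    manip.move_l(dk(0,0,25),ori=DQ,v=150)
    manip.move_l(dk(0,0,6),v=100)
    F=[]
    for z in np.arange(2,depth-.1,-3.5):
        manip.move_l(dk(0,0,z),v=40); F.append((round(manip.read_tool_pos()[2]-308,1),round(manip.read_wrist_force()[2],1)))
    manip.sleep(.15);print(F,manip.read_tool_pos()-np.array(dk(0,0,0)),manip.read_wrist_force())
    manip.move_l(dk(0,0,-14),v=30);print('after rise',manip.read_wrist_force())
    manip.move_l(dk(0,0,90),v=250)
E
python3 - <<'E'
from h import *
print(manip.read_wrist_force())
press()
p=look([*COL,126],A+90,400,np.load('C.npy'));manip.move_l(p,v=200)
d=shot('wrist');cv2.imwrite('pics/m2.png',cv2.resize(d['frame'][100:310,140:420],(800,600),interpolation=3)[:,:,::-1])
print(manip.read_time())
E
```

```text
[ 0.33528784 -0.32910608 -0.20459105]
[(np.float64(3.0), np.float64(1.6)), (np.float64(-0.1), np.float64(4.7)), (np.float64(-3.9), np.float64(5.3)), (np.float64(-7.7), np.float64(4.8)), (np.float64(-11.3), np.float64(4.0)), (np.float64(-14.8), np.float64(5.3)), (np.float64(-18.0), np.float64(6.7)), (np.float64(-21.3), np.float64(8.1))] [  0.55756267  -0.27324539 -21.20228537] [2.08168444 0.33011746 6.98535824]
after rise [-0.27037001 -0.45189158 -0.10709786]
18.95
```

View pics/m2.png

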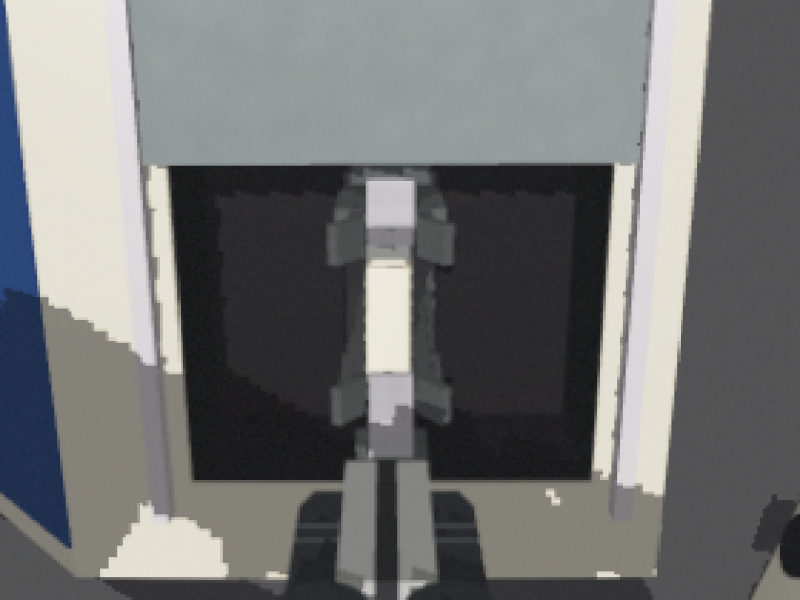

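m2: the cuvette now sits below both catches. The catches cover its ends again (rows 180–245 and 372–455), just as with the original one, and the spring no longer follows the finger. Now the second.

```bash
sed -i 's/^    manip.sleep(.15);print(F/    manip.move_l(dk(0,0,depth),v=30)\n&/' h.py; python3 - <<'E'
from h import *
C=np.load('C.npy')
c,ang,L,W=cuv('c2');q=ori(ang)
manip.move_l([*manip.read_tool_pos()[:2],430],v=200)
manip.grip(40)
manip.reach([*c,260],q)
manip.move_l([*c,175],v=120)
manip.grip(0);print('gap',manip.read_finger_gap())
manip.move_l([*c,320],v=250)
d=shot('wrist');cv2.imwrite('pics/g2.png',cv2.resize(d['frame'][200:420,130:430],(600,440),interpolation=3)[:,:,::-1])
print(manip.read_finger_gap(),manip.read_time())
E
```

```text
gap 10.519026605252096
10.764691627954358 23.7083
```

View pics/g2.png

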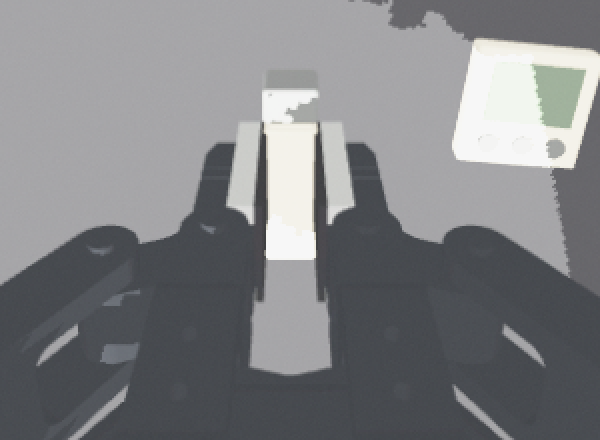

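g2: the second cuvette is held like the first (top face from crop row 90 to 260, cap forward). I'll lay it and compare the picture numerically with m1 before pressing, then compare with m2 afterwards.

```bash
python3 - <<'E'
from h import *
C=np.load('C.npy')
lay(0.5)
p=look([*COL,126],A+90,400,C)
def cmp(ref):
    manip.move_l(p,v=200);manip.sleep(.1);d=shot('wrist')
    g=cv2.resize(d['frame'][100:310,140:420],(800,600),interpolation=3)[:,:,::-1].astype(int)
    e=abs(g-cv2.imread('pics/'+ref).astype(int)).mean(2)[170:440,330:450];print('diff to',ref,e.mean().round(1))
    return g,e.mean()
g,e=cmp('m1.png');cv2.imwrite('pics/m3.png',g)
if e<8:
    press(-23.5);g,e=cmp('m2.png');cmp('m1.png');cv2.imwrite('pics/m4.png',g)
print(manip.read_time())
E
```

```text
laid: contact False underside above deck -8.56295850507928 [-0.93328884  1.08735284  0.85100604]
diff to m1.png 6.4
[(np.float64(3.1), np.float64(3.7)), (np.float64(0.1), np.float64(5.8)), (np.float64(-3.5), np.float64(5.3)), (np.float64(-7.0), np.float64(6.8)), (np.float64(-10.4), np.float64(6.1)), (np.float64(-13.7), np.float64(7.2)), (np.float64(-16.9), np.float64(10.1)), (np.float64(-20.3), np.float64(10.7))] [  0.83877875  -0.58625212 -21.07701744] [-0.28998928 -1.46325048 10.69097293]
after rise [-0.31288267 -0.06423346 -0.35908979]
diff to m2.png 5.0
diff to m1.png 18.9
33.9583[ WARN:0@9.452] global loadsave.cpp:1063 imwrite_ Unsupported depth image for selected encoder is fallbacked to CV_8U.
```

View pics/m4.png

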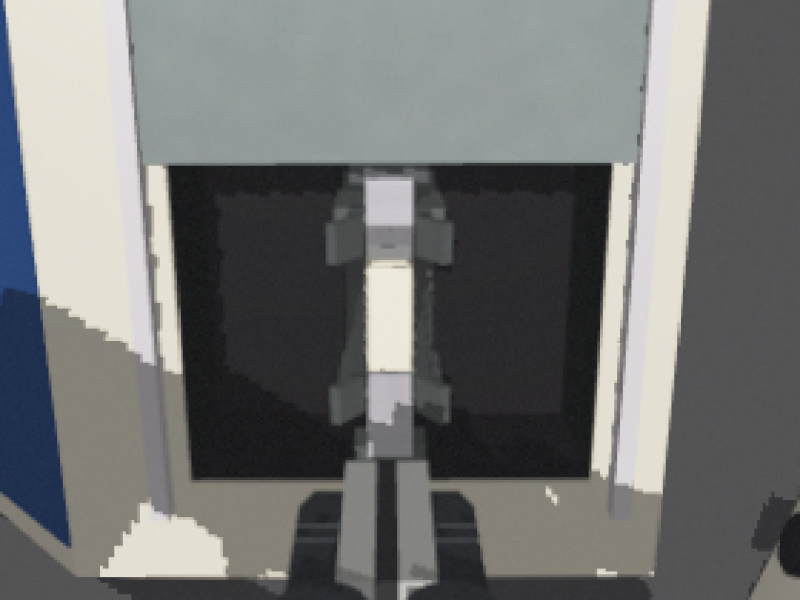

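m4: the second cuvette is latched under both catches (white from row 262 to 372), the same picture as after the first. Now the cover, with closed fingers pushing the rib from its +y side.

```bash
python3 - <<'E'
from h import *
def dxy():
    q=np.array(manip.read_tool_pos())[:2]-COL;return (q@ex).round(1),(q@ey).round(1),round(manip.read_tool_pos()[2]-308,1)
manip.move_l(dk(0,0,90),ori=DQ,v=250)
manip.move_l(dk(0,122,60),v=200);manip.move_l(dk(0,122,9),v=120);print(dxy(),manip.read_wrist_force())
h=manip.move_l(dk(0,40,9),v=60,contact_N=15);print(h,dxy(),manip.read_wrist_force())
if not h:
    h=manip.move_l(dk(0,4,9),v=35,contact_N=12);print(h,dxy(),manip.read_wrist_force())
    manip.sleep(.2);print(dxy(),manip.read_wrist_force())
print(manip.read_time())
E
```

```text
(np.float64(0.2), np.float64(121.2), np.float64(9.3)) [ 0.20013043 -0.16586573  0.25128678]
False (np.float64(-0.2), np.float64(40.1), np.float64(8.8)) [0.0584509  0.56872966 0.31544253]
True (np.float64(-0.2), np.float64(14.9), np.float64(8.3)) [-0.54036859 -0.20598886  1.62180554]
(np.float64(-0.5), np.float64(15.5), np.float64(7.7)) [ 0.78853618 -0.47251827  0.58400149]
38.0
```

```bash
python3 - <<'E'
from h import *
def dxy():
    q=np.array(manip.read_tool_pos())[:2]-COL;return (q@ex).round(1),(q@ey).round(1)
h=manip.move_l(dk(0,8,9),v=20,contact_N=20);print(h,dxy(),manip.read_wrist_force())
manip.move_l(dk(0,30,9),v=100);manip.move_l(dk(0,30,80),v=200)
manip.reach(look([*COL,140],A+90,430,np.load('C.npy')),DQ)
for cam in('wrist','top'):
    d=shot(cam,cam+'_end.png')
    for t in('cover','cover_rib','cuvette_a_mid'):
        for r in manip.regions_of(t,cam)[:2]:
            m=np.array(maskpose(d,r['mask'],140));q=m[:2]-COL;print(cam,t,round(r['conf'],2),m.round(1),'deck',(q@ex).round(1),(q@ey).round(1))
print(manip.read_time())
E
```

```text
True (np.float64(-0.3), np.float64(13.0)) [-0.24232948 -0.79536697  0.83277736]
wrist cover 0.83 [ 606.3 -144.6  118.6  100.2   11.3] deck -0.1 -0.0
wrist cover_rib 0.8 [ 606.2 -144.6  119.9  100.3   11.1] deck -0.1 0.1
wrist cover_rib 0.46 [ 571.6 -110.7  224.4  204.3  100.9] deck -27.6 40.0
top cover 0.91 [ 625.9 -112.3   67.4   44.7   10.5] deck 25.3 27.9
top cover_rib 0.74 [ 625.2 -107.2   71.7   43.9    1. ] deck 25.6 33.1
39.9333
```

```bash
python3 -c "
from plant import manip
print(manip.job_done())"
```

```text
the job is handed in; nothing more can be done
None
```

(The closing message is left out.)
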